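Set and lock the support leg of the bedside magnifier stand

TASK

Pull the magnifier stand's spring-loaded leg out by its black grip bar until the yellow pointer stands at the red clip (not the blue one). Then, holding the leg at that length the whole time, slide the orange cam lock along the bar fully home to its closed end. Finish while still holding the leg there with the fingers on it (do not let go), and leave the other things on the table alone.

Things in the scene. Friction and masses are not known exactly. Their poses are not given: they have to be found in the camera images.
- stand: Fixed magnifier stand: grey sleeve (22 mm high, x +55 to +175 mm in this frame), white frame with clear sheet (170 mm wide, 240 mm high, at x +155 mm), ruled rail (10 mm high, 18 mm wide, at y +78 mm, x -170 to +180 mm). Origin on the table, under the grip bar's centre with the leg fully in. The leg slides out along -x; z is up.
- leg: Sliding leg: flat steel bar (top 14 mm up) with an upright black grip bar at its end, 14 mm thick (x), 120 mm long (y), 15 to 60 mm above the table. Origin on the table under the grip bar's centre, axes as the stand's. Slides along -x, 0 to 150 mm out, starts fully in. A spring of 2 to 4.5 N always pulls it back in, even with the cam closed.
- grip_spot (a point): Point in the grip bar's free part, at x = 0, y = +35 mm, 45 mm up in the leg's frame; the bar is bare from y = +10 (the cam's face when open) to y = +60 mm and 14 mm thick along x here.
- pointer (a point): Yellow pointer at the +y end of the grip bar (tip, at x = 0, y = +70 mm, 36 mm up in the leg's frame). It marks the leg's length on the ruled rail.
- red_clip: Red clip on the ruled rail, 12 mm along x, 18 mm along y, 14 mm high, fixed. Origin at its underside's centre, 10 mm above the table; axes parallel to the stand's. The leg is at the wanted length when the pointer has the same x as this clip (within the clip's width), 48 to 132 mm out.
- blue_clip: Blue clip of the same size on the same rail: a mark for another length, not wanted now. Red and blue change places.
- cam (a joint): Orange cam lock straddling the grip bar: 46 mm along x (16 mm proud of the bar each side), 20 mm along y, 18 to 75 mm up. Slides along the bar to the leg's -y: 0 = open (centred at y 0), 0.032 m = closed (centred at y -32 mm, firm stop, by the green line). Starts at 0 to 0.008; 1.5 N friction, stays where left. Fingers straddling the bar can push it with their sides.
- cam_face (a point): Centre of the cam block's +y face (the face to push on, towards -y of the leg), 45 mm above the table.
- cup: Yellow cup, 72 mm wide, 85 mm high; origin at underside. Leave alone.
- jar: Black drying jar with twist cap, 64 mm wide, 78 mm high; origin at underside. Leave alone.
- pillbox: Steel pill box, 90 x 60 x 24 mm; origin at underside. Leave alone.
- glasses_case: Blue glasses case, 160 x 62 x 36 mm; origin at underside. Leave alone.
- clock: Grey alarm clock, 50 x 120 x 76 mm; origin at underside. Leave alone.

How it is judged:
By the outcome, as a careful person would: the job done as asked, in the order asked, and still so for the second after the job is handed in, while the arm keeps its last pose, push and grip.
It also fails if it takes over 38 s, if anything falls off the work surface, if the arm or the gripper's body presses on something with over 40 N, if the wrist force passes 120 N, or if a joint passes its speed limit or range.

ROBOT

A 6-joint arm with a two-finger parallel gripper is mounted at the origin on the work surface. World frame = base frame: x ahead of the robot, y to its left, z up, the work surface at z = 0. Lengths are in m, angles in rad, forces in N, time in s.
With the tool pointing down it reaches from about 0.225 to 0.875 m from the base axis. Payload 3.4 kg.
Tool frame: the origin (TCP) lies at the very end of the fingers, on their centre line; the grasp point (between the pads) lies 19 mm behind it; z points along the fingers, y is the line along which they close (so a half turn about z gives the same grasp; the last joint's range is limited). The gripper opens to 85 mm and grips with 20 to 120 N. Pads are 22 mm wide; open, the fingers measure 114 mm over their backs; the gripper's body (76 mm by 85 mm) begins 54 mm behind the grasp point. The pads swing forward as they close: fully open they stand 13 mm farther back than shut.
Start: joints at [1.007, 0.276, 1.505, -0, 1.361, -0.121], TCP at [0.246, 0.52, 0.231] pointing down, gripper open.
Joint ranges: [-2.89, 2.89], [-0.75, 2.08], [0.22, 2.7], [-1.18, 4.32], [0.11, 2.71], [-2.7, 2.7]. Speed limits (rad/s): [2.57, 2.57, 3.14, 3.14, 3.14, 3.14].

INTERFACE

Orientations are given as a 3x3 rotation matrix whose columns are the frame's x, y, z axes.
In Python, from rig import r gives the robot as it stands.
- The arm moves only by the tool play_rows, never from a script. Its arguments are lists of equal length, an entry for each row: "turn": the turn, a rotation vector about the world's x, y, z in units of 30 degrees (1.0 is 30 degrees), a list of three; "linear": the shift along the world's x, y, z in units of 0.12 m (1.0 is 0.12 m), a list of three; "jaw": the closure, from 0 (fully open) to 1 (shut). In form: {"turn": [[ax, ay, az], ...], "linear": [[tx, ty, tz], ...], "jaw": [jaw, ...]}. A call has 1 to 5 rows; each row shifts and turns the commanded pose from where the row before left it; what a row does not reach is not made up. A row lasts 1/8 s, in which the tool goes at most 62.5 mm and 10.7 degrees, less where a joint would pass 70% of its speed; a pose out of reach is approached as far as the arm can. A call with a number of a shift or a turn outside -1 to 1 is refused whole. A call with a gripper value outside its range is refused whole. The fingers move at their own pace and stop on an object; "newtons" is the grip in N (left out, the last holds). Time passes only in rows, so rows that do not move let the fingers close. It gives the time, the measured TCP pose, the force, the opening and the grip force at its end, in the units of the state.
- r.state(): the state, without advancing time (a new reading comes with each control period).
- r.camera(name): name is "side" or "top"; returns a dict with "color" (480x640x3 uint8, red, green, blue), "range_z" (480x640 float32, m along the optical axis (not along the pixel's ray), 0 where there is no reading), "K" (3x3 intrinsics, pixels), "cam_to_world" (4x4, takes a point from camera to world coordinates). Camera axes: x right, y up, looking along -z (the intrinsics and any distortion apply to the point x, -y, -z); pixel columns grow to the right and rows downward; lengths in m; the calibration is good to about 2 mm. A picture is of the moment at which its call begins.
- r.close_job(): hands the job in; it is judged then, once.
The state is a dict: "time": time; "qpos": joint angles; "joint_velocities": joint speeds; "joint_efforts": joint torques, N m; "tool_pos": TCP position; "ee_rot": TCP orientation; "force": force on the tool from outside, world axes, zero at the start; "moment": the same for the moment, N m; "width": finger opening in m; "finger_force": force on a finger pad.
Only numpy, scipy, OpenCV 4.12 (cv2) and the standard library are available. Lean on these libraries where they do the work, as an engineer would, in place of code of your own. Each camera call takes 0.05 s, during which the arm holds its last target. There are 200 camera calls.

## Working session

There is one attempt and no reset: what is moved stays moved. The work goes in short steps, Python scripts to look and compute and a tool call to move; the robot and the scene stay as the last step left them, time stands still between calls to the robot, and variables do not carry over. Pictures are saved under pics/ and viewed, at most 10 in all, crops included, and the job is handed in when it is done.

Besides the shell and the picture viewer there is one more tool, called after "Request:" as name(argument=value, ...) on one line, values as JSON. play_rows: Moves the arm, as the interface text tells. Shifts and turns lie within -1 to 1; 1 stands for 0.12 m of shift or 30 degrees of turn. Its arguments: {"type":"object","properties":{"turn":{"type":"array"},"linear":{"type":"array"},"jaw":{"type":"array"},"newtons":{"type":"number"}},"required":["turn","linear","jaw"]}

```bash
mkdir -p pics
cat > h.py <<'E'
import numpy as np, cv2
from rig import r
def grab(n):
    c=r.camera(n); np.savez(f'/tmp/{n}.npz',**{k:c[k] for k in('color','range_z','K','cam_to_world')}); return c
def load(n): return np.load(f'/tmp/{n}.npz')
def px2w(c,u,v,d=None):
    K=c['K']; d=c['range_z'][int(v),int(u)] if d is None else d
    p=np.array([(u-K[0,2])/K[0,0]*d,-(v-K[1,2])/K[1,1]*d,-d,1]); return (c['cam_to_world']@p)[:3]
def onz(c,u,v,z):
    o=c['cam_to_world'][:3,3]; p=px2w(c,u,v,1.0); return o+(p-o)*(z-o[2])/(p[2]-o[2])
def save(c,f): cv2.imwrite(f,c['color'][:,:,::-1])
E
python3 - <<'E'
from h import *
for n in('top','side'):
    c=grab(n); save(c,f'pics/{n}0.png'); print(n,c['cam_to_world'].round(3),c['K'])
print(r.state())
E
```

```text
top [[-0.029  0.992 -0.121  0.425]
 [-0.999 -0.031 -0.012 -0.077]
 [-0.015  0.121  0.993  1.503]
 [ 0.     0.     0.     1.   ]] [[511.38182164   0.         319.90969341]
 [  0.         511.38182164 246.3721249 ]
 [  0.           0.           1.        ]]
side [[-0.999  0.038 -0.012  0.593]
 [-0.032 -0.569  0.822  0.899]
 [ 0.025  0.822  0.569  0.73 ]
 [ 0.     0.     0.     1.   ]] [[547.99500024   0.         316.91477794]
 [  0.         547.99500024 248.08407143]
 [  0.           0.           1.        ]]
{'time': 0.1, 'qpos': array([ 1.00699879e+00,  2.76544344e-01,  1.50598794e+00, -1.02724968e-05,
        1.36069352e+00, -1.21000552e-01]), 'joint_velocities': array([-0.00014916, -0.00017334, -0.00538786, -0.00100248,  0.00298853,
       -0.00027417]), 'joint_efforts': array([ 2.89597396e-03, -4.17697263e+01, -2.46405119e+01, -5.44545878e-05,
        5.87049202e-03, -2.89761908e-05]), 'tool_pos': array([0.2461314 , 0.5191514 , 0.23052643]), 'ee_rot': array([[-9.03557618e-01,  4.28465732e-01, -8.64266205e-04],
       [ 4.28466563e-01,  9.03556575e-01, -1.38576365e-03],
       [ 1.87161174e-04, -1.62242648e-03, -9.99998666e-01]]), 'force': array([-0.18807333, -0.66454458,  0.00923638]), 'moment': array([-0.01216612,  0.04323345, -0.03007795]), 'finger_force': 0.0, 'width': 0.08540369612769261}
```

View pics/top0.png

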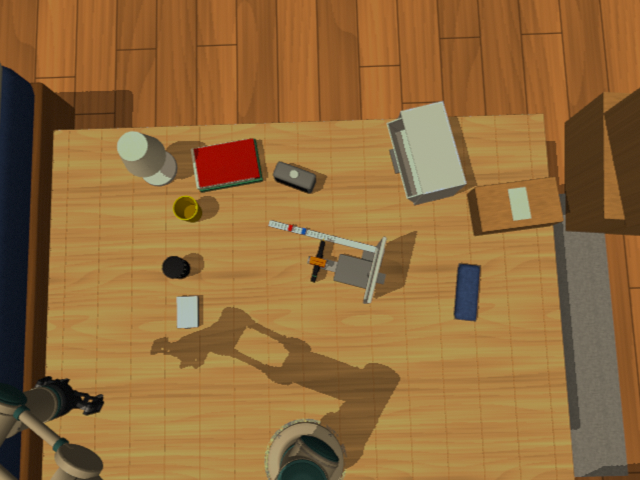

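View pics/side0.png

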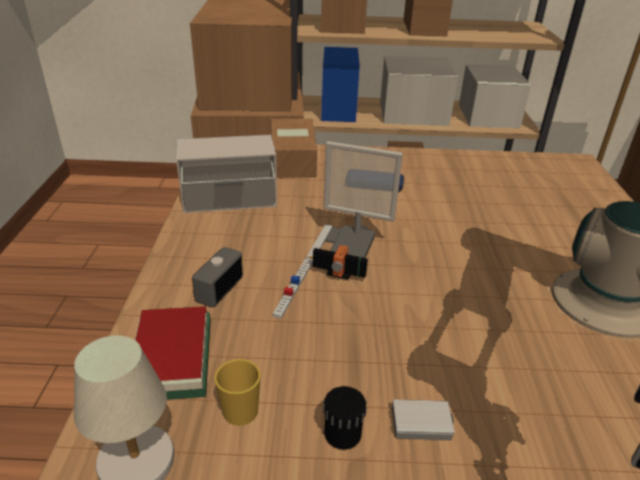

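The top view shows the stand with its grip bar at about (318,262), the red clip at about (291,228), the blue clip at about (304,231), and the robot base below at about (305,460). The leg pulls out towards image left (world +y). Next I'll enlarge both views.

Run:
```python
from h import *
c=load('top')['color'][200:312,255:405,::-1]; cv2.imwrite('pics/t1.png',cv2.resize(c,None,fx=5,fy=5,interpolation=cv2.INTER_CUBIC))
c=load('side')['color'][210:330,260:410,::-1]; cv2.imwrite('pics/s1.png',cv2.resize(c,None,fx=5,fy=5,interpolation=cv2.INTER_CUBIC))
```

```text
(no output)
```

View pics/t1.png

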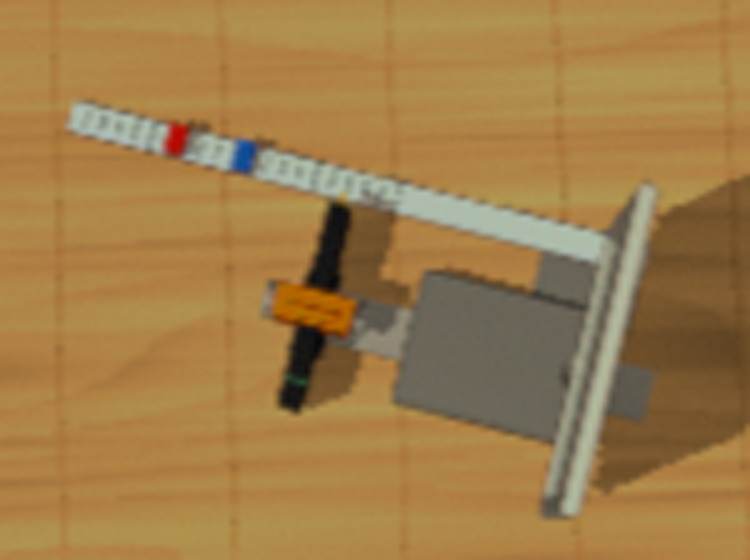

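View pics/s1.png

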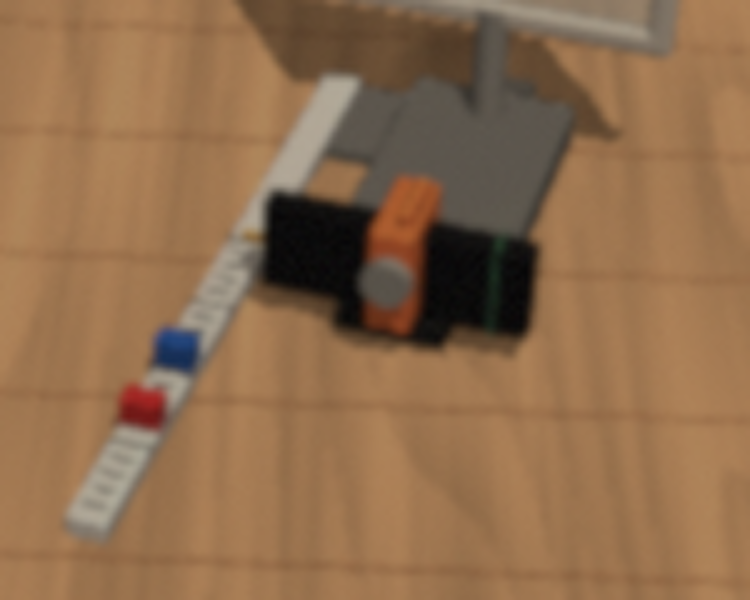

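The crops show these points:
- **Top crop:** rail end corners at (76,101) and (68,130), bar ends at (341,204) and (290,410), sleeve edge midpoint at (411,337), red clip at (177,139), blue clip at (244,156), and the cam at about (315,308).
- **Side crop:** bar top corners at (272,195) and (537,240), red clip at (143,405).

I'll fit the stand pose to these.

```bash
cat > fit.py <<'E'
from h import *
from scipy.optimize import least_squares
T,S=load('top'),load('side')
o={'t':(255,200),'s':(260,210)}
up=lambda k,U,V:((U+.5)/5-.5+o[k][0],(V+.5)/5-.5+o[k][1])
P=[('t',76,101,-170,87,10),('t',68,130,-170,69,10),('t',411,337,55,0,22),('t',341,204,0,60,60),('t',290,410,0,-60,60),
('s',67,522,-170,87,10),('s',107,534,-170,69,10),('s',272,195,0,60,60),('s',537,240,0,-60,60)]
C={'t':T,'s':S}
def w2px(c,p):
    M=np.linalg.inv(c['cam_to_world']); q=M[:3,:3]@p+M[:3,3]; K=c['K']
    return np.array([K[0,2]+K[0,0]*q[0]/-q[2],K[1,2]-K[1,1]*q[1]/-q[2]])
def w(x,p):
    c,s=np.cos(x[2]),np.sin(x[2]); return np.array([x[0]+c*p[0]-s*p[1],x[1]+s*p[0]+c*p[1],p[2]])
def f(x): return np.concatenate([w2px(C[k],w(x,np.array(p)/1e3))-up(k,U,V) for k,U,V,*p in P])
x=least_squares(f,[.38,-.07,-1.8],loss='soft_l1').x
if __name__=='__main__':
    print('pose',x.round(4),np.degrees(x[2])); print(f(x).reshape(-1,2).round(2))
    def loc(k,U,V,z):
        g=onz(C[k],*up(k,U,V),z)-[x[0],x[1],0]; c,s=np.cos(x[2]),np.sin(x[2]); return (np.array([c*g[0]+s*g[1],-s*g[0]+c*g[1],g[2]])*1e3).round(1)
    print('red',loc('t',177,139,.024),loc('s',143,405,.018),'blue',loc('t',244,156,.024),loc('s',177,349,.018))
    print('cam top',loc('t',315,308,.075), 'pointer',loc('t',342,198,.036),loc('s',245,236,.036))
    print('side depth chk',px2w(S,313,255),'frame top corner w',w(x,[.155,.085,.24]),w(x,[.155,-.085,.24]))
    print('grip0',w(x,[0,.035,.045]),'x axis',np.cos(x[2]),np.sin(x[2]))
E
python3 fit.py
```

```text
pose [ 0.5593 -0.0525 -1.8421] -105.54355192505435
[[-0.43  0.84]
 [-0.35  0.86]
 [-0.51 -0.21]
 [-0.1   0.3 ]
 [-0.07  0.06]
 [-0.37 -1.34]
 [ 0.22 -1.75]
 [-1.46 -0.65]
 [ 0.02  1.18]]
red [-104.    79.9   24. ] [-104.8   78.    18. ] blue [-63.4  79.5  24. ] [-65.1  77.1  18. ]
cam top [ 0.6 -1.6 75. ] pointer [-1.2 67.5 36. ] [-1.9 67.9 36. ]
side depth chk [ 0.61555449 -0.06094451  0.04688933] frame top corner w [ 0.59964085 -0.22459665  0.24      ] [ 0.43585826 -0.17904162  0.24      ]
grip0 [ 0.59300497 -0.06186692  0.045     ] x axis -0.26797077790865004 -0.963427040406814
```

The red clip sits about 103 mm out from the pointer, and the residuals are about 1 px. I'll move to above the grip spot.

Request:
play_rows(turn=[[0, 0, 0.02], [0, 0, 0.02], [0, 0, 0.02], [0, 0, 0.02], [0, 0, 0.02]], linear=[[0.19, -0.32, 0], [0.19, -0.32, 0], [0.19, -0.32, 0], [0.19, -0.32, 0], [0.19, -0.32, 0]], jaw=[0, 0, 0, 0, 0], newtons=30)

```text
time: 0.72
tool_pos: [0.3607, 0.3262, 0.231]
ee_rot: [[-0.925, 0.38, -0.0], [0.38, 0.925, -0.0], [0.0, -0.0, -1.0]]
force: [0.7, 0.1, 0.4]
width: 0.0853
finger_force: 0.0
```

Request:
play_rows(turn=[[0, 0, 0.02], [0, 0, 0.02], [0, 0, 0.02], [0, 0, 0.02], [0, 0, 0.02]], linear=[[0.19, -0.32, 0], [0.19, -0.32, 0], [0.19, -0.32, 0], [0.19, -0.32, 0], [0.19, -0.32, 0]], jaw=[0, 0, 0, 0, 0])

```text
time: 1.35
tool_pos: [0.4747, 0.1342, 0.231]
ee_rot: [[-0.943, 0.331, -0.0], [0.331, 0.943, 0.0], [0.0, 0.0, -1.0]]
force: [0.5, 0.4, 0.8]
width: 0.0853
finger_force: 0.0
```

Request:
play_rows(turn=[[0, 0, 0.02], [0, 0, 0.02], [0, 0, 0.02], [0, 0, 0.03], [0, 0, 0.03]], linear=[[0.19, -0.32, -0.1], [0.19, -0.32, -0.15], [0.19, -0.32, -0.2], [0.19, -0.32, -0.2], [0.1, -0.2, -0.1]], jaw=[0, 0, 0, 0, 0])

```text
time: 1.98
tool_pos: [0.5776, -0.0439, 0.1393]
ee_rot: [[-0.962, 0.273, -0.003], [0.273, 0.962, 0.0], [0.002, -0.0, -1.0]]
force: [0.1, 0.4, 0.5]
width: 0.0855
finger_force: 0.0
```

Request:
play_rows(turn=[[0, 0, 0], [0, 0, 0]], linear=[[0.12, -0.13, -0.1], [0, 0, 0]], jaw=[0, 0])

```text
time: 2.22
tool_pos: [0.5923, -0.0582, 0.1281]
ee_rot: [[-0.962, 0.273, -0.002], [0.273, 0.962, 0.001], [0.002, 0.0, -1.0]]
force: [-0.1, 0.4, 0.1]
width: 0.0857
finger_force: 0.0
```

Run:
```python
from h import *
print(r.state()['tool_pos'])
import numpy as np
ims=[]
for n,(x,y,w,h) in {'side':(240,150,160,190),'top':(240,180,170,130)}.items():
    c=r.camera(n); np.savez(f'/tmp/{n}1.npz',**c)
    ims.append(cv2.resize(c['color'][y:y+h,x:x+w,::-1],(400,int(400*h/w)),interpolation=cv2.INTER_CUBIC))
H=max(i.shape[0] for i in ims)
cv2.imwrite('pics/c2.png',np.hstack([cv2.copyMakeBorder(i,0,H-i.shape[0],0,0,0) for i in ims]))
```

```text
[ 0.59226278 -0.0581522   0.12809273]
```

View pics/c2.png

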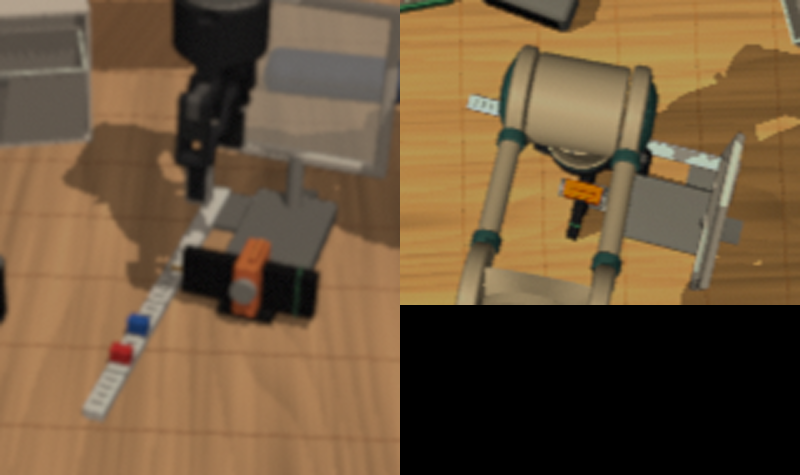

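The side view shows the open fingers above the bar's free +y part with a clear path down. I'll descend and close.

Request:
play_rows(turn=[[0, 0, 0], [0, 0, 0], [0, 0, 0], [0, 0, 0], [0, 0, 0]], linear=[[0, -0.03, -0.2], [0, 0, -0.2], [0, 0, -0.2], [0, 0, -0.2], [0, 0, 0]], jaw=[0, 0, 0, 0, 0])

```text
time: 2.95
tool_pos: [0.5903, -0.0597, 0.0326]
ee_rot: [[-0.963, 0.271, -0.003], [0.271, 0.963, 0.001], [0.003, 0.0, -1.0]]
force: [0.1, 0.4, -0.1]
width: 0.0855
finger_force: 0.0
```

Request:
play_rows(turn=[[0, 0, 0], [0, 0, 0], [0, 0, 0], [0, 0, 0], [0, 0, 0]], linear=[[0, 0, 0], [0, 0, 0], [0, 0, 0], [0, 0, 0], [0, 0, 0]], jaw=[0.5, 0.65, 0.75, 0.8, 0.85])

```text
time: 3.58
tool_pos: [0.5923, -0.0609, 0.0338]
ee_rot: [[-0.962, 0.273, 0.001], [0.273, 0.962, 0.001], [-0.001, 0.001, -1.0]]
force: [-0.2, 0.6, 3.1]
width: 0.0135
finger_force: 29.4
```

Request:
play_rows(turn=[[0, 0, 0], [0, 0, 0], [0, 0, 0]], linear=[[0, 0, 0], [0, 0, 0], [0, 0, 0]], jaw=[1, 1, 1])

```text
time: 3.95
tool_pos: [0.5923, -0.0609, 0.0338]
ee_rot: [[-0.962, 0.272, 0.001], [0.272, 0.962, 0.0], [-0.001, 0.001, -1.0]]
force: [-1.6, 2.0, 5.3]
width: 0.0137
finger_force: 29.9
```

The grip is on the bar (13.7 mm). I'll pull about 100 mm.

Request:
play_rows(turn=[[0, 0, 0], [0, 0, 0], [0, 0, 0], [0, 0, 0], [0, 0, 0]], linear=[[0.022, 0.08, 0], [0.022, 0.08, 0], [0.022, 0.08, 0], [0.022, 0.08, 0], [0.022, 0.08, 0]], jaw=[1, 1, 1, 1, 1])

```text
time: 4.58
tool_pos: [0.6057, -0.0142, 0.0338]
ee_rot: [[-0.962, 0.272, 0.001], [0.272, 0.962, -0.002], [-0.002, -0.002, -1.0]]
force: [-0.6, -2.6, 5.4]
width: 0.0136
finger_force: 29.8
```

Request:
play_rows(turn=[[0, 0, 0], [0, 0, 0], [0, 0, 0], [0, 0, 0], [0, 0, 0]], linear=[[0.022, 0.08, 0], [0.022, 0.08, 0], [0.022, 0.08, 0], [0.022, 0.08, 0], [0.022, 0.08, 0]], jaw=[1, 1, 1, 1, 1])

```text
time: 5.2
tool_pos: [0.6196, 0.034, 0.0338]
ee_rot: [[-0.962, 0.271, 0.002], [0.271, 0.962, -0.002], [-0.003, -0.001, -1.0]]
force: [1.2, -6.0, 5.3]
width: 0.0133
finger_force: 29.8
```

Request:
play_rows(turn=[[0, 0, 0], [0, 0, 0]], linear=[[0, 0, 0], [0, 0, 0]], jaw=[1, 1])

```text
time: 5.45
tool_pos: [0.6197, 0.0344, 0.0338]
ee_rot: [[-0.962, 0.271, 0.003], [0.271, 0.962, -0.001], [-0.003, -0.0, -1.0]]
force: [1.4, -3.6, 5.8]
width: 0.0133
finger_force: 29.9
```

Run:
```python
from h import *
from fit import w2px,x
s=r.state(); print(s['tool_pos'],s['force'],s['moment'])
ims=[]
for n,(X,y,w,h) in {'side':(250,225,100,120),'top':(255,195,100,120)}.items():
    c=r.camera(n); np.savez(f'/tmp/{n}2.npz',**c)
    ims.append(cv2.resize(c['color'][y:y+h,X:X+w,::-1],(400,480),interpolation=cv2.INTER_CUBIC))
cv2.imwrite('pics/c3.png',np.hstack(ims))
```

```text
[0.61972672 0.03436867 0.0337986 ] [ 1.43196464 -3.56226932  5.77248754] [-0.44959151 -0.16977468 -0.22939079]
```

View pics/c3.png

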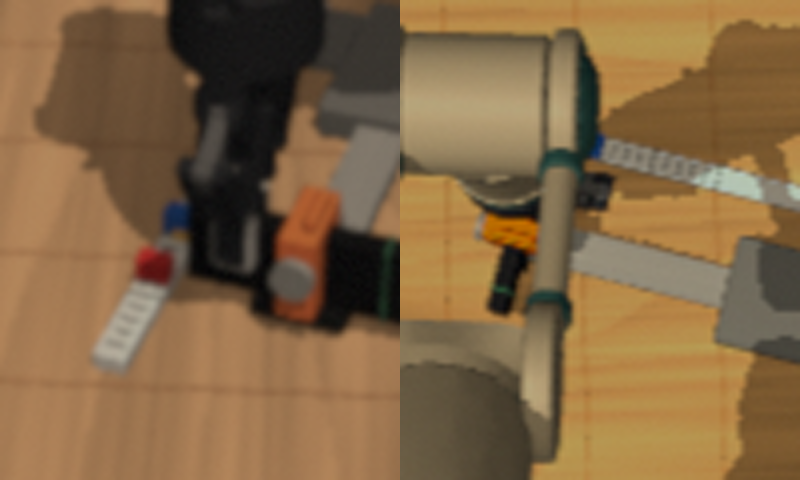

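The side view shows the pointer near the clips, at crop (180,240) against red at (154,265). I'll enlarge it and measure both in the same image.

Run:
```python
from h import *
c=np.load('/tmp/side2.npz'); im=c['color']
cv2.imwrite('pics/c4.png',cv2.resize(im[265:315,265:315,::-1],None,fx=12,fy=12,interpolation=cv2.INTER_CUBIC))
```

```text
(no output)
```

View pics/c4.png

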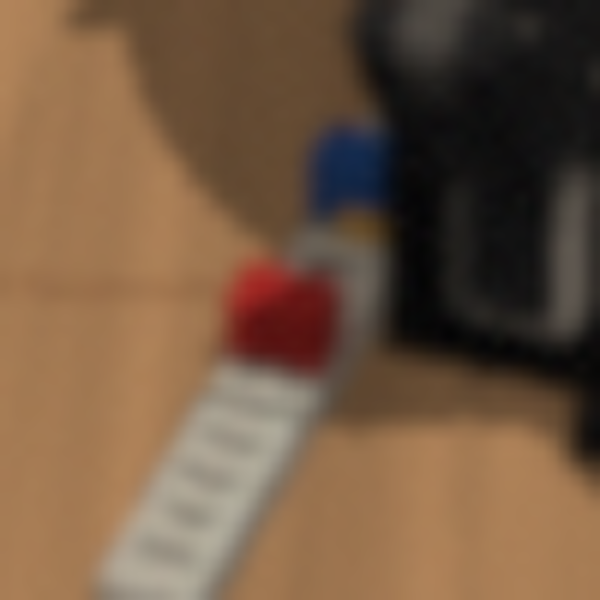

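The pointer is at about (347,223) in the crop, and the red block spans (230–335, 262–372).

Run:
```python
from h import *
from fit import x
c=np.load('/tmp/side2.npz')
def loc(U,V,z):
    p=onz(c,(U+.5)/12-.5+265,(V+.5)/12-.5+265,z)-[x[0],x[1],0]; a,s=np.cos(x[2]),np.sin(x[2]); return (np.array([a*p[0]+s*p[1],-s*p[0]+a*p[1]])*1e3).round(1)
print('ptr',loc(347,223,.036),loc(365,223,.036),'red',loc(283,317,.017))
print('red top back L',loc(242,264,.024),'front bottom R (z10)',loc(325,372,.010), 'front bottom L',loc(230,357,.010))
print('blue',loc(352,170,.017))
# depth-based red centroid
im=c['color'].astype(int); m=(im[:,:,0]>110)&(im[:,:,1]<50)&(im[:,:,2]<50); m[:265]=0;m[315:]=0;m[:,:265]=0;m[:,315:]=0
v,u=np.nonzero(m); q=np.array([px2w(c,a,b) for a,b in zip(u,v)]); g=q-[x[0],x[1],0]
a,s=np.cos(x[2]),np.sin(x[2]); lx=(a*g[:,0]+s*g[:,1])*1e3; print(len(u),lx.min(),lx.max(),np.median(lx),u.mean(),v.mean(),q[:,2].min(),q[:,2].max())
# leg out by arm
t=r.state()['tool_pos'][:2]-x[:2]; print('tcp local',a*t[0]+s*t[1],-s*t[0]+a*t[1])
```

```text
ptr [-99.4  68.4] [-98.4  65.6] red [-104.7   78.1]
red top back L [-101.7   86.7] front bottom R (z10) [-108.3   69.3] front bottom L [-109.8   86. ]
blue [-62.4  80.5]
14 -110.79433410065698 -99.19715322667774 -105.99763723424628 286.2142857142857 289.57142857142856 0.01295503106597451 0.02406867843158611
tcp local -0.09973813867680126 0.034974317631801005
```

The pointer needs about 5 mm more. I'll correct that and lower the grip to 20 N for the slide.

Request:
play_rows(turn=[[0, 0, 0], [0, 0, 0], [0, 0, 0]], linear=[[0.006, 0.022, 0], [0.006, 0.022, 0], [0, 0, 0]], jaw=[1, 1, 1], newtons=20)

```text
time: 5.92
tool_pos: [0.6212, 0.0394, 0.0338]
ee_rot: [[-0.962, 0.271, 0.003], [0.271, 0.962, -0.001], [-0.003, -0.0, -1.0]]
force: [2.5, -4.3, 4.8]
width: 0.0133
finger_force: 29.9
```

Request:
play_rows(turn=[[0, 0, 0], [0, 0, 0], [0, 0, 0]], linear=[[-0.02, 0.0056, 0], [-0.02, 0.0056, 0], [-0.02, 0.0056, 0]], jaw=[1, 1, 1])

```text
time: 6.3
tool_pos: [0.6211, 0.0395, 0.0339]
ee_rot: [[-0.962, 0.271, 0.017], [0.271, 0.963, -0.004], [-0.018, 0.001, -1.0]]
force: [16.7, -7.6, -7.5]
width: 0.0136
finger_force: 28.1
```

The pads stick rather than slide, with the tool flexing slightly. I'll ease the jaw so the fingers straddle the bar closely.

Request:
play_rows(turn=[[0, 0, 0], [0, 0, 0]], linear=[[0, 0, 0], [0, 0, 0]], jaw=[0.838, 0.838])

```text
time: 6.55
tool_pos: [0.6193, 0.04, 0.0341]
ee_rot: [[-0.962, 0.271, 0.013], [0.271, 0.963, -0.003], [-0.014, 0.001, -1.0]]
force: [10.7, -6.1, -1.9]
width: 0.0142
finger_force: 8.6
```

Request:
play_rows(turn=[[0, 0, 0], [0, 0, 0], [0, 0, 0], [0, 0, 0]], linear=[[0, 0, 0], [-0.03, 0.0083, 0], [-0.03, 0.0083, 0], [0, 0, 0]], jaw=[0.832, 0.83, 0.83, 0.83])

```text
time: 7.05
tool_pos: [0.6046, 0.0439, 0.0328]
ee_rot: [[-0.963, 0.271, -0.001], [0.271, 0.963, -0.001], [0.001, -0.001, -1.0]]
force: [1.6, -4.4, -0.4]
width: 0.0145
finger_force: 2.6
```

Request:
play_rows(turn=[[0, 0, 0], [0, 0, 0], [0, 0, 0], [0, 0, 0], [0, 0, 0]], linear=[[-0.04, 0.0111, 0], [-0.04, 0.0111, 0], [-0.04, 0.0111, 0], [-0.04, 0.0111, 0], [0, 0, 0]], jaw=[0.83, 0.83, 0.83, 0.83, 0.83])

```text
time: 7.68
tool_pos: [0.5852, 0.0495, 0.033]
ee_rot: [[-0.962, 0.271, -0.001], [0.271, 0.962, -0.0], [0.001, -0.001, -1.0]]
force: [0.8, -3.6, -0.4]
width: 0.0145
finger_force: 2.3
```

Request:
play_rows(turn=[[0, 0, 0], [0, 0, 0], [0, 0, 0], [0, 0, 0]], linear=[[-0.02, 0.0056, 0], [-0.02, 0.0056, 0], [-0.02, 0.0056, 0], [0, 0, 0]], jaw=[0.83, 0.83, 0.83, 0.83])

```text
time: 8.18
tool_pos: [0.5791, 0.0512, 0.0333]
ee_rot: [[-0.962, 0.271, 0.0], [0.271, 0.962, -0.0], [-0.001, -0.0, -1.0]]
force: [1.5, -4.0, -1.0]
width: 0.0146
finger_force: 2.5
```

Request:
play_rows(turn=[[0, 0, 0], [0, 0, 0], [0, 0, 0]], linear=[[-0.02, 0.0056, 0], [-0.02, 0.0056, 0], [0, 0, 0]], jaw=[0.83, 0.83, 0.83])

```text
time: 8.55
tool_pos: [0.5781, 0.0518, 0.0334]
ee_rot: [[-0.962, 0.272, 0.008], [0.272, 0.962, -0.002], [-0.008, 0.001, -1.0]]
force: [7.8, -6.0, -5.6]
width: 0.0145
finger_force: 7.0
```

Request:
play_rows(turn=[[0, 0, 0], [0, 0, 0], [0, 0, 0]], linear=[[-0.02, 0.0056, 0], [-0.02, 0.0056, 0], [0, 0, 0]], jaw=[0.83, 0.83, 0.83])

```text
time: 8.93
tool_pos: [0.5781, 0.0521, 0.0337]
ee_rot: [[-0.962, 0.271, 0.017], [0.271, 0.962, -0.003], [-0.017, 0.002, -1.0]]
force: [16.5, -8.4, -13.5]
width: 0.0146
finger_force: 11.2
```

The cam has met a firm stop (16 N, no further motion). I'll regrip and check.

Request:
play_rows(turn=[[0, 0, 0], [0, 0, 0], [0, 0, 0], [0, 0, 0]], linear=[[0, 0, 0], [0, 0, 0], [0, 0, 0], [0, 0, 0]], jaw=[0.85, 1, 1, 1], newtons=30)

```text
time: 9.43
tool_pos: [0.5781, 0.0522, 0.0338]
ee_rot: [[-0.962, 0.272, 0.017], [0.272, 0.962, -0.003], [-0.017, 0.002, -1.0]]
force: [16.9, -9.4, -12.7]
width: 0.0137
finger_force: 33.5
```

Run:
```python
from h import *
from fit import x
c=r.camera('side'); np.savez('/tmp/side3.npz',**c); im=c['color'][:,:,::-1]
A=cv2.resize(im[265:315,265:315],None,fx=8,fy=8,interpolation=cv2.INTER_CUBIC)
B=cv2.resize(im[240:320,270:350],(400,400),interpolation=cv2.INTER_CUBIC)
cv2.imwrite('pics/c5.png',np.hstack([A,B]))
t=r.state()['tool_pos'][:2]-x[:2]; a,s=np.cos(x[2]),np.sin(x[2]); print('tcp local',a*t[0]+s*t[1],-s*t[0]+a*t[1])
```

```text
tcp local -0.10586984021122799 -0.00997562297196046
```

View pics/c5.png

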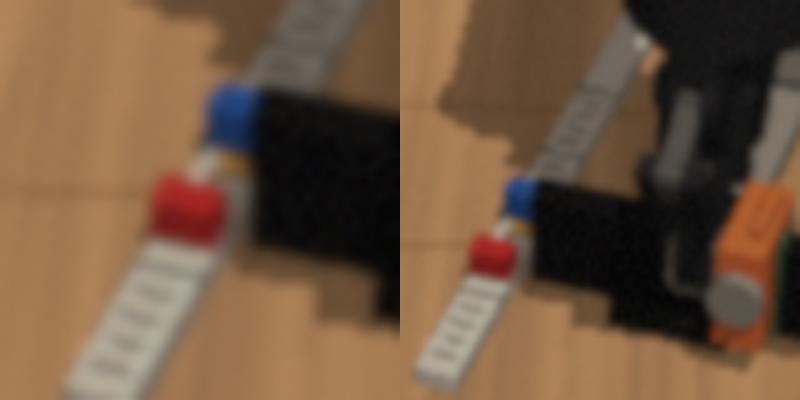

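The cam now butts against the green line. The pointer is at crop (234,160) and the red clip at (188,210), so I'll measure the difference.

Run:
```python
from h import *
from fit import x
def loc(f,S,U,V,z,o=265):
    c=np.load(f); p=onz(c,(U+.5)/S-.5+o,(V+.5)/S-.5+o,z)-[x[0],x[1],0]; a,s=np.cos(x[2]),np.sin(x[2]); return (np.array([a*p[0]+s*p[1],-s*p[0]+a*p[1]])*1e3).round(1)
f='/tmp/side3.npz'
print('ptr',loc(f,8,228,160,.036),loc(f,8,238,160,.036),'red',loc(f,8,188,210,.017),'barcorner',loc(f,8,260,92,.06))
c=np.load(f); im=c['color'].astype(int)[285:292,285:303]
c0=np.load(f)['color'].astype(int); c1=np.load('/tmp/side2.npz')['color'].astype(int)
for n,C in(('3',c0),('2',c1)):
    m=(C[:,:,0]-C[:,:,2]>60)&(C[:,:,1]-C[:,:,2]>30)
    s=C[278:292,290:299]; w=np.clip(s[:,:,1]-s[:,:,2]-20,0,None)*(s[:,:,0]>80)
    v,u=np.mgrid[278:292,290:299]; print(n,(w*u).sum()/w.sum(),(w*v).sum()/w.sum())
s=c0[265:315,265:315]; w=np.clip(s[:,:,0]-s[:,:,1]-90,0,None); v,u=np.mgrid[265:315,265:315]; print('red c',(w*u).sum()/w.sum(),(w*v).sum()/w.sum())
```

```text
ptr [-104.1   67.6] [-103.3   65.3] red [-104.3   78.4] barcorner [-104.3   59.1]
3 293.38759689922483 285.2325581395349
2 294.5 283.59375
red c 287.9967320261438 289.4950980392157
```

The pointer is at x ≈ -104 mm and the red clip at ≈ -104 to -105 mm. The cam is at its stop and the fingers are gripping the bar, so I'll hand it in.

```bash
python3 -c "
from rig import r
print(r.close_job())"
```

```text
the job is handed in; nothing more can be done
None
```

I pulled the leg out until the yellow pointer stood at the red clip (within about 1–2 mm by camera), slid the cam to its firm stop at the green line, and handed the job in with the fingers still gripping the bar; no verdict came back. During the slide I eased the grip so the fingers could move along the bar, and the leg stayed held against the spring at that length.

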